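# Brush down a bench kiln, then hold its lid at the vent index

### The arm

A 7-joint arm with a two-finger parallel gripper is mounted at the origin on the work surface; the furniture and walls round the work are solid. World frame = base frame: x ahead of the robot, y to its left, z up, the work surface at z = 0. Lengths are in m, angles in rad, forces in N, time in s.
With the tool pointing down it reaches from about 0.4 to 0.85 m from the base axis. Payload 4.5 kg.
Tool frame: the origin (TCP) lies midway between the tips of the shut fingers; the grasp point (between the pads) lies 19 mm behind it; z points along the fingers, y is the line along which they close (so a half turn about z gives the same grasp; the last joint's range is limited). The gripper opens to 85 mm and grips with 20 to 120 N. Pads are 22 mm wide; open, the fingers measure 114 mm over their backs; the gripper's body (76 mm by 85 mm) begins 54 mm behind the grasp point. The pads swing forward as they close: fully open they stand 13 mm farther back than shut.
Start: joints at [1.157, 0.689, -0.195, 1.565, 0.157, 0.902, -0.215], TCP at [0.271, -0.563, 0.231] pointing down, gripper open.
Joint ranges: [-3.01, 3.01], [-0.46, 2.08], [-1.47, 1.51], [0.13, 2.56], [-1, 4.14], [0.04, 2.09], [-2.66, 2.66]. Speed limits (rad/s): [2.57, 2.57, 3.14, 3.14, 3.14, 3.14, 3.14].

### API

Orientations are given as [roll, pitch, yaw] about the fixed x, y, z axes, in that order (R = Rz(yaw) Ry(pitch) Rx(roll)).
In Python, from plant import r gives the robot as it stands. Calls block until the motion is done:
- r.move_to(position, orientation): joint-space move of the TCP to a pose.
- r.move_straight(position, rot=None, velocity=0.15, contact_N=None): straight line of the TCP; rot=None keeps the orientation; velocity is the mean speed in m/s. With contact_N (N) it stops when the force on the tool has changed by that much, and returns True; else False.
- r.move_joints(angles): joint-space move.
- r.command_gripper(opening): finger opening in m; the grip force is fixed at half the most; returns when the fingers have stopped.
- r.dwell(seconds).
- r.solve_ik(position, orientation): joint angles nearest the present ones, or None.
- r.read_state(): the state.
- r.snapshot(name): name is "scene" or "top" or "wrist"; returns the picture (384x512x3 uint8, red, green, blue); there is no depth.
- r.camera_params(name): a dict with "vfov" (degrees; the focal length in pixels is half the picture's height over the tangent of half this angle, whatever the lens; pixels are square), "cx", "cy" (the principal point, pixels), "k1" (the pictures are not rectified: a ray, as slopes to the right and down, at radius r is drawn at 1 + k1 r^2 times it, then the intrinsics apply), "R" (3x3) and "t" (3): a world point X has camera coordinates R X + t; the wrist camera has in their place "tool_from_camera" (4x4, takes a point from camera to tool coordinates, whose origin is the TCP and whose axes are the flange's). Camera axes: x right, y down, z forward; pixel columns grow to the right and rows downward; lengths in m; the calibration is good to about 2 mm. A picture is of the moment at which its call begins: read the wrist's pose just before it. camera_params takes no time and is no camera call.
A pose or a line that the arm cannot do raises r.PlanningError and nothing moves.
- r.job_done(): hands the job in; it is judged then, once.
Trained networks look in the newest picture that a camera, given by its name, has taken for a name from the list of things; names that differ only in an ending like _2 or _b are one class to them, and where a whole thing is asked for, a point or a joint stands for the part that bears it (a point fixed in the world has none). Each returns a list of dicts, best first, with "confidence" (0 to 1); they miss things now and then, are a little off and sometimes report something else, mostly with a low value. They report only what shows in the picture. A call takes as long as a camera call. They do not tell look-alikes from the thing itself.
- r.trace(camera, target): "pixels" (384x512 bool, what is visible of it) and "extent" ([left, top, right, bottom] in pixels, round what is visible of it).
The state is a dict: "time_s": time; "joint_positions": joint angles; "joint_velocities": joint speeds; "tau": joint torques, N m; "ee_pos": TCP position; "ee_rot": TCP orientation; "wrist_force": force on the tool from outside, world axes, zero at the start; "wrist_torque": the same for the moment, N m; "gripper_width": finger opening in m; "gripper_force": force on a finger pad.
Only numpy, scipy, OpenCV 4.12 (cv2) and the standard library are available. Lean on these libraries where they do the work, as an engineer would, in place of code of your own. Each camera call takes 0.05 s, during which the arm holds its last target. There are 200 camera calls.

### The job

The small bench kiln is cold and its lid is thrown back: take the long upright brush out of its pot, brush down the chamber wall opposite the hinge with two full up-and-down strokes (down to the floor, up to the rim, with the bristles along that wall), and stand the brush back in its pot. Then take the lid by its handle, bring it over and lower it gently, without letting it drop, until its pointer lines up with the pointed index clip on the quadrant, and finish while holding it there by the handle, still, so that I can tighten the stay's wing nut. Leave the index clip where it is clamped and do not disturb the other things on the bench.

Things in the scene. Friction and masses are not known exactly. Their poses are not given: they have to be found in the camera images.
- kiln: square top-loading bench kiln, metal jacket, white brick inside, fixed, 160 x 160 mm, brick rim 120 mm high. Origin under its centre, z up, y from the hinge side to the opposite side (to the robot's right). Chamber from -55 to +55 mm in its x and y, floor at z = 45 mm, 75 mm deep. Its +x side faces the robot and carries a control box (24 mm out, 77 mm high) and above it the quadrant
- wall (a point): the wall to brush: middle of its inner face at the level of the chamber floor, kiln frame (0, +55, 45) mm; axes as the kiln's, so y points into the wall
- hinge (a point): middle of the lid's hinge axis, kiln frame (0, -92, 131) mm; axes as the kiln's, the axis runs along x. The quadrant is a slotted metal arc of 73 mm outer radius about this axis, at x = +90 mm; the screws and clip on it reach out to x = +103 mm
- kiln_lid: kiln lid, a slab 160 x 160 x 22 mm, 0.45 kg (give or take a quarter), from 12 to 172 mm off the hinge axis. Origin on the axis, x along it as the kiln's x, y along the slab to its free edge. It turns only about x: its roll (in roll-pitch-yaw) is the opening angle, 0 = shut and level; it starts leaning back against its stop at 1.95. Nearly frictionless: let go short of upright (1.57) it falls shut
- lid_grip (a point): middle of the lid's D-handle, in the plane of the slab at its free edge: a round bar 13 mm thick, parallel to the hinge, 212 mm from the hinge axis and 40 mm beyond the slab's edge; black grip 58 mm long, arms of the D 80 mm apart. The bar can turn between the fingers. Axes as the lid's
- lid_pointer (a point): end of the lid's pointer, a flat dark strip on its +x side (facing the robot) edge lying along the lid's y through the hinge axis; it ends 91 mm from the axis, just beyond the quadrant's rim. The stay's loose wing nut is on the same line, 56 mm from the axis. Axes as the lid's
- index: small pointed metal clip with a thumbscrew, clamped on the quadrant's rim; it marks the vent angle, 0.35 to 0.75 rad, different each time. Origin on the hinge axis, x as the kiln's x, y from the axis through the clip's point: its roll (in roll-pitch-yaw) is the opening angle at which the lid's pointer lines up with it
- index_tip (a point): point of the index clip, 92 mm from the hinge axis; in the clip's frame at x = +93.5 mm; axes as the clip's
- brush: long round brush, 205 mm, 0.08 kg, standing upright in its pot, bristles down. Origin at the middle of the flat foot of the bristles; z up along the handle. Bristles to 50 mm above the foot, flexible, 40 mm across with a stiff core 28 mm across; metal ferrule 32 mm across to 66 mm; round wooden handle, 17 mm thick from 96 to 188 mm, top at 205 mm
- brush_foot (a point): middle of the foot of the bristles, the brush's lowest point; axes as the brush's
- brush_grip (a point): point on the axis of the handle, 170 mm above the foot, a good place to grip
- brush_pot: heavy white pot for the brush, fixed to the bench, 70 mm high, 68 mm across at the base and 62 mm at the flared mouth. Origin under its centre. The hole is 50 mm wide at the mouth and narrows to 35 mm half way down; its floor is 8 mm above the origin
- putty_tin: small round putty tin with press lid, 69 mm across, 54 mm high; origin under its centre; a bystander, to be left alone
- flux_bottle: small plastic bottle with a screw cap, 47 mm across, 94 mm high; origin under its centre; a bystander, to be left alone
- glass_cutter: pencil-like glass cutter lying in the green box, 14 x 143 x 14 mm; origin under its centre, length along its y; a bystander, to be left alone
- green_box_back: open green wooden box that stands fixed between robot and kiln, 294 x 292 mm, walls 111 mm high and 10 mm thick; origin under its centre; an obstacle only
Mind the look-alikes: they are no part of the job. What is meant by the brush is not blue, and is the smaller of those in its own colour.

How it is judged:
On the way, in this order (a step that is already met when the one before it is completed fails the run):
1. first stroke down: the brush is by the wall opposite the hinge, its foot within 20 mm of the chamber floor (y of brush_foot in the frame of kiln between 0.027 and 0.055 m and x of brush_foot in the frame of kiln between -0.055 and 0.055 m and z of brush_foot in the frame of kiln below 0.065 m), for 0.05 s.
2. first stroke up: still by that wall, the foot 40 mm or more above the floor (y of brush_foot in the frame of kiln between 0.027 and 0.055 m and x of brush_foot in the frame of kiln between -0.055 and 0.055 m and z of brush_foot in the frame of kiln above 0.085 m), for 0.05 s.
3. second stroke down (all of step 1), for 0.05 s.
4. second stroke up (all of step 2), for 0.05 s.
5. the brush stands upright in its pot again and is let go (horizontal distance between brush_foot and brush_pot below 0.015 m and height (world z) of brush_foot below 0.018 m and angle between brush's own z axis and vertical below 0.2 rad and contact force between the fingers and brush below 0.05 N), for 0.2 s.
At the end, for the whole second after the job is handed in: The fingers hold the lid by its handle (over 0.5 N; grasp point within 45 mm of the bar's middle), still, within 0.07 rad (4 degrees) of the index clip's angle, nothing loose propping it; the brush stands in its pot, foot within 15 mm of the middle and 10 mm of the floor, within 0.2 rad of upright (angle between the y axis of kiln_lid and the y axis of index, either way round below 0.07 rad and angular speed of kiln_lid below 0.08 rad/s and contact force between the fingers and kiln_lid above 0.5 N and horizontal distance between brush_foot and brush_pot below 0.015 m and height (world z) of brush_foot below 0.018 m and angle between brush's own z axis and vertical below 0.2 rad and contact force between each of brush, putty_tin, flux_bottle, glass_cutter and kiln_lid below 0.05 N and distance between the grasp point and lid_grip below 0.045 m); the arm keeps its last pose, push and grip.
It fails at once if the lid falls or is lowered right down (below 0.15 rad) (angle between kiln_lid's own z axis and vertical below 0.15 rad).
It fails at once if the lid drops or is flung: faster than 2.5 rad/s (angular speed of kiln_lid above 2.5 rad/s).
It fails at once if the index clip is shifted by more than 6 mm (distance of index_tip from where it was at the start of the episode above 0.006 m).
It fails at once if a bystander is moved by more than 30 mm (distance of any of putty_tin, flux_bottle, glass_cutter from where it was at the start of the episode above 0.03 m).
It also fails if it takes over 69 s, if anything falls off the work surface, if the arm or the gripper's body presses on something with over 40 N, if the wrist force passes 120 N, or if a joint passes its speed limit or range.

## Working session

There is one attempt and no reset: what is moved stays moved. The work goes in short steps, each a Python script; the robot and the scene stay as the last script left them, time stands still between calls to the robot, and variables do not carry over. Pictures are saved under pics/ and viewed, at most 10 in all, crops included, and the job is handed in when it is done.

```bash
ls; mkdir -p pics
cat > h.py <<'E'
import numpy as np, cv2
from plant import r
from scipy.spatial.transform import Rotation as Ro
def save(img,n): cv2.imwrite(f"pics/{n}.png",cv2.cvtColor(img,cv2.COLOR_RGB2BGR))
def cam(name):
    p=r.camera_params(name); f=192/np.tan(np.radians(p["vfov"])/2)
    if "R" in p: R=np.array(p["R"]);t=np.array(p["t"])
    else:
        s=r.read_state(); T=np.eye(4);T[:3,:3]=rot(s["ee_rot"]);T[:3,3]=s["ee_pos"]
        M=np.linalg.inv(T@np.array(p["tool_from_camera"]));R=M[:3,:3];t=M[:3,3]
    return f,p["cx"],p["cy"],p["k1"],R,t
def rot(e):
    e=np.array(e)
    return e if e.shape==(3,3) else Ro.from_euler("xyz",e).as_matrix()
def proj(c,X):
    f,cx,cy,k,R,t=c; q=np.atleast_2d(X)@R.T+t; s=q[:,:2]/q[:,2:]; s=s*(1+k*(s**2).sum(1,keepdims=True))
    return s*f+[cx,cy]
def ray(c,uv):
    f,cx,cy,k,R,t=c; d=(np.array(uv,float)-[cx,cy])/f; s=d.copy()
    for _ in range(20): s=d/(1+k*(s@s))
    v=R.T@np.array([*s,1]); return -R.T@t, v/np.linalg.norm(v)
def atz(c,uv,z):
    o,v=ray(c,uv); return o+v*(z-o[2])/v[2]
def tri(obs):
    A=0;b=0
    for c,uv in obs:
        o,v=ray(c,uv);P=np.eye(3)-np.outer(v,v);A=A+P;b=b+P@o
    return np.linalg.solve(A,b)
E
python3 - <<'E'
from h import *
a=r.snapshot("scene");b=r.snapshot("top")
save(a,"scene");save(b,"top")
print(r.read_state())
for n in("scene","top"):
    c=cam(n);print(n,"cam at",-c[4].T@c[5],c[0])
    for t in("kiln","kiln_lid","lid_grip","lid_pointer","index","index_tip","brush","brush_pot","putty_tin","flux_bottle","green_box_back"):
        for d in r.trace(n,t)[:4]:
            ys,xs=np.nonzero(d["pixels"]); print(n,t,round(d["confidence"],2),d["extent"],xs.mean().round(1),ys.mean().round(1),len(xs))
E
```

```text
pics
{'time_s': 0.1, 'joint_positions': array([ 1.15680412,  0.68992894, -0.19454786,  1.56629709,  0.15728013,
        0.90248298, -0.21506207]), 'joint_velocities': array([-5.07352709e-04, -1.22506886e-03,  6.03188022e-05, -2.33647949e-03,
        2.81890784e-04,  5.60376587e-04,  7.23535325e-04]), 'tau': array([-3.80699581e-03, -5.40608919e+01, -1.27113562e+00, -1.58984113e+01,
        9.47549706e-03,  4.48481325e-03, -8.14056193e-06]), 'ee_pos': array([ 0.27032275, -0.56283674,  0.23053174]), 'ee_rot': array([-3.13986925e+00,  9.01199752e-05,  4.47922656e-01]), 'wrist_force': array([ 0.76867558, -0.13434241, -0.06355969]), 'wrist_torque': array([ 0.03680701,  0.02038371, -0.01555392]), 'gripper_force': 0.0, 'gripper_width': 0.08483773139904727}
scene cam at [0.13052007 0.5393072  0.59955376] 409.3372473846147
scene kiln 0.79 [66.2, 150.9, 234.0, 291.6] 153.6 222.6 9451
scene kiln 0.34 [192.4, 208.4, 204.4, 226.3] 198.4 219.1 69
scene kiln_lid 0.89 [64.9, 149.9, 176.0, 250.2] 118.1 200.1 4198
scene lid_grip 0.92 [68.2, 152.2, 173.2, 249.7] 117.5 199.7 4090
scene lid_grip 0.66 [68.
[... 740 characters left out ...]
8] 490.3460051741949
top kiln 0.72 [108.1, 84.5, 245.8, 196.9] 176.4 145.5 9297
top kiln_lid 0.98 [103.2, 85.5, 176.3, 181.3] 139.4 132.4 3980
top lid_pointer 0.83 [108.1, 89.1, 168.1, 182.9] 139.5 132.8 3898
top index 0.61 [303.1, 212.8, 320.2, 228.0] 311.1 219.1 163
top index 0.33 [104.7, 90.0, 172.7, 181.9] 139.3 133.0 3900
top brush 0.78 [311.0, 157.9, 337.7, 189.6] 323.2 174.4 487
top brush 0.77 [303.5, 212.6, 319.0, 226.9] 310.4 219.6 181
top brush 0.54 [280.7, 149.5, 295.8, 174.9] 290.6 161.9 253
top brush_pot 0.73 [294.9, 210.4, 322.1, 235.4] 306.3 221.4 315
top brush_pot 0.33 [300.5, 212.4, 321.2, 229.2] 311.3 218.8 202
top putty_tin 0.94 [272.1, 243.8, 303.0, 274.5] 287.1 259.4 595
```

Run:
```python
import cv2
a=cv2.imread("pics/scene.png")[100:310,50:330];b=cv2.imread("pics/top.png")[70:290,90:370]
cv2.imwrite("pics/s2.png",cv2.resize(a,(800,600),interpolation=3));cv2.imwrite("pics/t2.png",cv2.resize(b,None,fx=2.7,fy=2.7,interpolation=3))
```

```text
(no output)
```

View pics/s2.png

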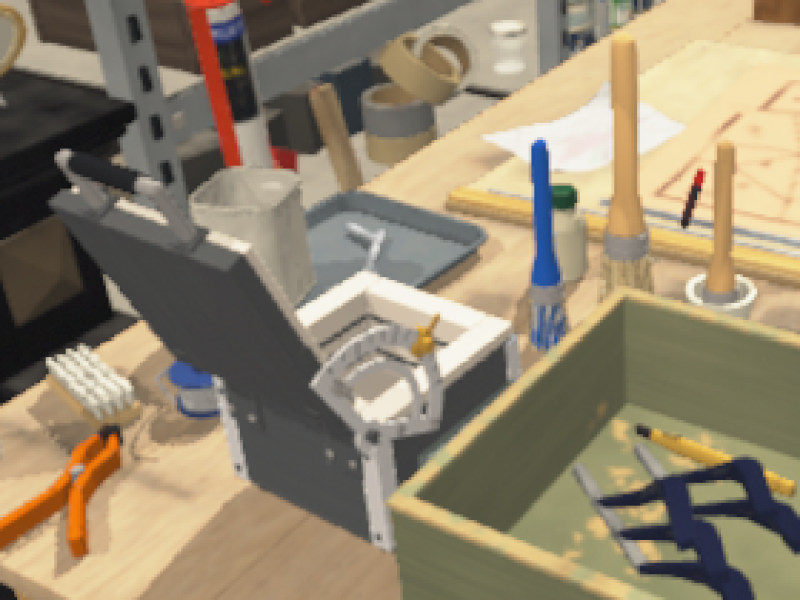

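View pics/t2.png

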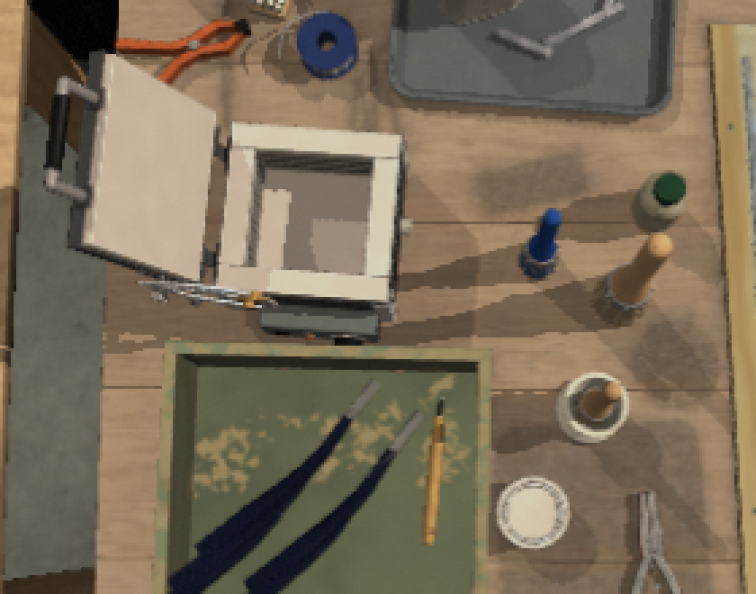

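View pics/scene.png

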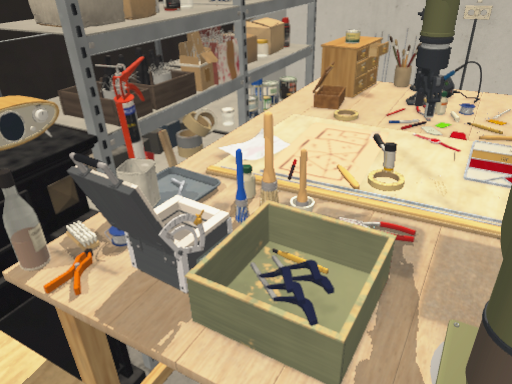

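Top crop: the kiln rim corners are at about (232,122), (403,137), (395,300) and (218,290). The lid is to the left, with its handle bar at (58,128). The orange index clip is at (257,300).
Brush candidates, in scene pixels:
- blue brush at (240,190)
- large wooden brush at (269,162)
- small wooden brush in the white pot at (303,180)

I choose the small wooden one in the pot: it isn't blue, and it's the smaller of the two in its colour.

Run:
```python
from h import *
from scipy.optimize import least_squares
ct=cam("top");cs=cam("scene")
T=lambda x,y:np.array([90+x/2.7,70+y/2.7]); S=lambda x,y:np.array([50+x/2.857,100+y/2.857])
print("pot",atz(ct,T(593,407),.07), "brush top",tri([(ct,T(611,393)),(cs,S(725,146))]),"tin",atz(ct,T(533,512),.054))
# kiln corners (kiln frame): x+ toward robot
m=lambda x,y,z:np.array([x,y,z])/1000
obs=[(ct,T(232,122),m(-80,-80,120)),(ct,T(403,137),m(-80,80,120)),(ct,T(395,300),m(80,80,120)),
 (cs,S(515,322),m(-80,80,120)) ,(ct,T(258,150),m(-55,-55,120)),(ct,T(374,157),m(-55,55,120)),(ct,T(366,275),m(55,55,120))]
def res(p,full=0):
    R=Ro.from_euler("z",p[2]).as_matrix(); 
    return np.concatenate([(proj(c,R@X+[p[0],p[1],0])[0]-u) for c,u,X in obs])
for yaw0 in (np.pi,):
    s=least_squares(res,[.55,.1,yaw0],loss="soft_l1");print(s.x,s.cost,res(s.x).round(1))
p=s.x;R=Ro.from_euler("z",p[2]).as_matrix()
a=1.95;L=lambda x,y,z:R@(m(0,-92,131)+Ro.from_euler("x",a).as_matrix()@m(x,y,z))+[p[0],p[1],0]
for n,c in(("top",ct),("scene",cs)):
    print(n,"grip",proj(c,L(0,212,0)),"ptr",proj(c,L(93,91,0)))
for k in (.35,.55,.75):
    a=k;print(k,proj(ct,L(93.5,92,0)),proj(cs,L(93.5,92,0)),"obs",T(257,300),S(425,335))
```

```text
pot [ 0.47311004 -0.2712932   0.07      ] brush top [ 0.47513291 -0.27103879  0.20799813] tin [ 0.37578514 -0.21623354  0.054     ]
[ 0.64510758 -0.01106535  3.0788138 ] 71.90207678408251 [ -0.    0.2   0.8  -1.4  -1.    1.9 -51.7 -19.1  -0.6   0.1   0.7   0.3
   0.3   0.4]
top grip [[112.32506877 120.92167132]] ptr [[141.93184738 176.07168584]]
scene grip [[ 92.09277446 160.74663642]] ptr [[164.43935796 222.85712712]]
0.35 [[197.70912443 183.43436645]] [[211.69691286 215.93100896]] obs [185.18518519 181.11111111] [198.75743787 217.25586279]
0.55 [[193.41563328 182.09773682]] [[208.41329606 210.68383329]] obs [185.18518519 181.11111111] [198.75743787 217.25586279]
0.75 [[187.75746042 180.76820043]] [[204.04945017 206.85430539]] obs [185.18518519 181.11111111] [198.75743787 217.25586279]
```

Run:
```python
from h import *
p=r.camera_params("wrist");print(p["vfov"],np.array(p["tool_from_camera"]).round(3))
M=np.array(p["tool_from_camera"])
f=192/np.tan(np.radians(p["vfov"])/2)
clip=np.array([.552,.03,.17]);kc=np.array([.645,-.01,.12])
for yaw in(0,np.pi/2,-np.pi/2,np.pi):
  for pos in([.4,.03,.36],[.36,.03,.33],[.42,.06,.40],[.45,0,.45]):
    for tilt in(0,.4,.8,1.1):
      # tool z toward +x tilted
      d=Ro.from_euler("y",-tilt)*Ro.from_euler("xyz",[np.pi,0,yaw])
      q=r.solve_ik(pos,d.as_euler("xyz"))
      if q is None: continue
      T=np.eye(4);T[:3,:3]=d.as_matrix();T[:3,3]=pos
      W=np.linalg.inv(T@M);c=(f,p["cx"],p["cy"],p["k1"],W[:3,:3],W[:3,3])
      a=proj(c,[clip,kc])
      z=(W@[*clip,1])[2]
      if z>0.05 and (abs(a-[256,192])<[240,180]).all(): print(round(yaw,2),pos,tilt,a.round().tolist(),z.round(2),np.array(q).round(2))
```

```text
66.23990391909113 [[ 0.001 -0.95  -0.312  0.081]
 [ 1.     0.     0.001  0.001]
 [-0.001 -0.312  0.95  -0.142]
 [ 0.     0.     0.     1.   ]]
0 [0.4, 0.03, 0.36] 0.4 [[254.0, 108.0], [282.0, 57.0]] 0.36 [ 0.6   0.1  -0.95  2.28  0.47  0.46 -2.29]
0 [0.36, 0.03, 0.33] 0.4 [[254.0, 64.0], [284.0, 16.0]] 0.34 [ 0.68  0.09 -1.07  2.42  0.67  0.37 -2.54]
0 [0.42, 0.06, 0.4] 0.4 [[276.0, 133.0], [299.0, 83.0]] 0.4 [ 0.57  0.08 -0.99  2.15  0.39  0.61 -2.25]
0 [0.42, 0.06, 0.4] 0.8 [[274.0, 207.0], [294.0, 171.0]] 0.43 [ 0.57 -0.   -1.08  2.51  1.83  0.37  2.49]
0 [0.45, 0, 0.45] 0.4 [[234.0, 162.0], [260.0, 113.0]] 0.45 [ 0.54  0.04 -0.7   1.99  0.14  0.72 -1.82]
0 [0.45, 0, 0.45] 0.8 [[234.0, 239.0], [259.0, 199.0]] 0.46 [ 1.07 -0.12 -1.08  2.35 -0.96  0.08 -0.69]
1.57 [0.4, 0.03, 0.36] 0 [[385.0, 169.0], [434.0, 189.0]] 0.34 [ 0.37  0.27 -0.72  1.97  0.21  0.98 -0.46]
1.57 [0.4, 0.03, 0.36] 0.4 [[304.0, 161.0], [336.0, 174.0]] 0.38 [ 0.8   0.13 -1.19  2.28  0.57  0.5  -0.83]
1.57 [0.36, 0.03, 0.33] 0 [[435.0, 176.0], [480.0, 196.0]] 0.31 [ 0.37  0.25 -0.73  2.11  0.22  0.86 -0.49]
1.57 
[... 2099 characters left out ...]
, 256.0]] 0.41 [ 0.24  0.05 -0.6   2.44  0.53  0.33  0.75]
3.14 [0.42, 0.06, 0.4] 0 [[233.0, 252.0], [212.0, 286.0]] 0.42 [ 0.67  0.48 -1.41  1.82  0.5   1.28  0.69]
3.14 [0.42, 0.06, 0.4] 0.4 [[233.0, 178.0], [214.0, 202.0]] 0.42 [ 0.46  0.07 -0.86  2.15  0.36  0.6   0.92]
3.14 [0.42, 0.06, 0.4] 0.8 [[230.0, 102.0], [211.0, 119.0]] 0.38 [ 0.53 -0.   -1.04  2.51  1.83  0.37 -0.65]
3.14 [0.45, 0, 0.45] 0 [[273.0, 219.0], [248.0, 255.0]] 0.46 [ 0.74  0.42 -1.28  1.65  0.41  1.38  0.97]
3.14 [0.45, 0, 0.45] 0.4 [[274.0, 142.0], [248.0, 171.0]] 0.44 [ 0.94  0.08 -1.15  1.98  0.23  0.74  1.24]
3.14 [0.45, 0, 0.45] 0.8 [[277.0, 55.0], [248.0, 82.0]] 0.37 [ 0.17 -0.09 -0.34  2.37  1.02  0.12  0.41]
```

Run:
```python
from h import *
d=(Ro.from_euler("y",-.4)*Ro.from_euler("xyz",[np.pi,0,np.pi])).as_euler("xyz")
r.move_straight([.27,-.5,.36],velocity=.3)
r.move_to([.4,.03,.36],d)
c=cam("wrist");im=r.snapshot("wrist");save(im,"w1");np.save("w1c.npy",np.array(c,dtype=object),allow_pickle=True)
cv2.imwrite("pics/w1b.png",cv2.resize(cv2.imread("pics/w1.png")[60:340,90:420],(800,600*560//495*0+679)[:2] if 0 else None,fx=2.1,fy=2.1,interpolation=3))
for t in("index","index_tip","lid_pointer","kiln","lid_grip"):
    for e in r.trace("wrist",t)[:2]:
        ys,xs=np.nonzero(e["pixels"]);print(t,round(e["confidence"],2),e["extent"],xs.mean().round(1),ys.mean().round(1),len(xs))
print(r.read_state()["time_s"])
```

```text
index 0.43 [254.5, 203.3, 267.7, 218.1] 258.9 211.3 108
index_tip 0.67 [249.2, 207.4, 264.9, 220.4] 257.7 211.9 117
lid_pointer 0.74 [281.6, 203.0, 355.6, 356.7] 317.4 283.8 5830
kiln 0.69 [180.7, 168.1, 356.5, 352.6] 271.2 239.0 15332
lid_grip 0.96 [281.0, 207.3, 355.1, 356.8] 317.0 282.5 6150
4.0917
```

View pics/w1b.png

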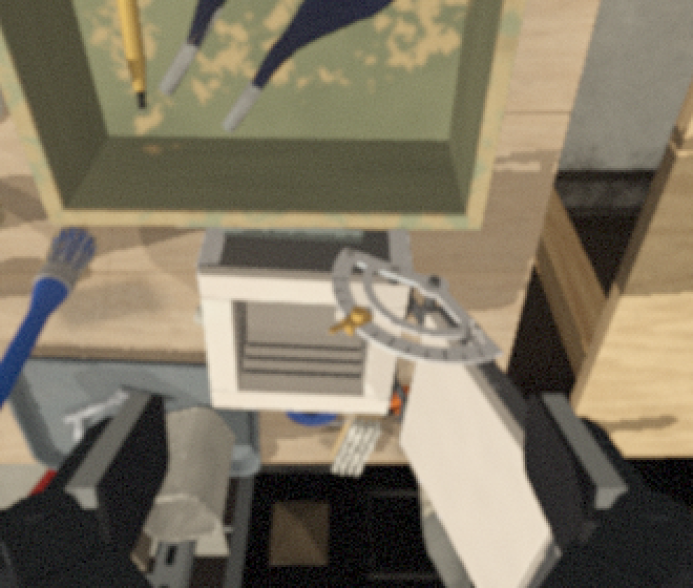

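The wrist crop shows the kiln upside down. The clip is at (352,321) with its point at (332,330), the hinge is near (433,283), and the rim corners are at (200,270), (212,405) and (397,413).

```bash
cat > fit.py <<'E'
from h import *
from scipy.optimize import least_squares
ct=cam("top");cs=cam("scene");cw=list(np.load("w1c.npy",allow_pickle=True))
T=lambda x,y:np.array([90+x/2.7,70+y/2.7]); S=lambda x,y:np.array([50+x/2.857,100+y/2.857]);W=lambda x,y:np.array([90+x/2.1,60+y/2.1])
m=lambda x,y,z:np.array([x,y,z])/1000
obs=[(ct,T(232,122),m(-80,-80,120)),(ct,T(403,137),m(-80,80,120)),(ct,T(395,300),m(80,80,120)),
 (ct,T(258,150),m(-55,-55,120)),(ct,T(374,157),m(-55,55,120)),(ct,T(366,275),m(55,55,120)),
 (cs,S(515,322),m(80,80,120)),(cs,S(368,275),m(-80,80,120)),
 (cw,W(200,270),m(80,80,120)),(cw,W(212,405),m(-80,80,120)),(cw,W(234,298),m(55,55,120)),(cw,W(240,390),m(-55,55,120)),(cw,W(362,394),m(-55,-55,120))]
def res(p):
    R=Ro.from_euler("z",p[2]).as_matrix(); 
    return np.concatenate([(proj(c,R@X+[p[0],p[1],0])[0]-u) for c,u,X in obs])
s=least_squares(res,[.645,-.01,3.08],loss="soft_l1");p=s.x
R=Ro.from_euler("z",p[2]).as_matrix();K=lambda X:R@X+[p[0],p[1],0]
L=lambda a,x,y,z:K(m(0,-92,131)+Ro.from_euler("x",a).as_matrix()@m(x,y,z))
E
python3 - <<'E'
from fit import *
print(p,res(p).reshape(-1,2).round(1).tolist())
for n,c,o in(("top",ct,T(247,299)),("scene",cs,S(430,322)),("wrist",cw,W(332,330)),("scenebody",cs,S(425,340)),("wristbody",cw,W(354,320))):
    o_,v=ray(c,o);o2=R.T@(o_-[p[0],p[1],0]);v2=R.T@v
    q=(o2+v2*(.0935-o2[0])/v2[0]-m(0,-92,131))*1000
    print(n,o,"radius",np.hypot(q[1],q[2]),"angle",np.arctan2(q[2],q[1]),q)
print("hinge x90",proj(cw,L(0,90,0,0)),W(433,283),proj(cs,L(0,90,0,0)))
for n,c in(("top",ct),("scene",cs),("w",cw)): print(n,proj(c,L(1.95,93,91,0)),proj(c,L(1.95,0,212,0)))
for a in(.4,.5,.6,.7):print(a,[ (proj(c,L(a,93.5,92,0))[0]).round(1).tolist() for c in(ct,cs,cw)])
# enlarged views
a=cv2.imread("pics/w1.png")[160:240,230:350];b=cv2.imread("pics/scene.png")[190:270,150:250]
cv2.imwrite("pics/cl.png",np.vstack([cv2.resize(a,(600,400),interpolation=2)[:300],cv2.resize(b,(600,480),interpolation=2)[:300]]))
E
```

```text
[ 0.6470169  -0.0066295   3.06468935] [[-1.3, -1.0], [-0.6, -1.7], [-3.3, 1.5], [-2.0, -0.9], [-0.8, -0.1], [-1.9, -0.1], [1.0, 0.6], [-1.4, -2.0], [-2.9, -0.4], [-1.3, 0.3], [-1.7, -0.8], [-1.7, -0.4], [0.4, 0.6]]
top [181.48148148 180.74074074] radius 69.95366569711258 angle 0.6560888950365571 [93.5        55.43017576 42.67330499]
scene [200.50752538 212.70563528] radius 83.67398884736106 angle 0.7011418268315823 [93.5        63.93580561 53.97730237]
wrist [248.0952381  217.14285714] radius 90.93245126762409 angle 0.6566501006257769 [93.5        72.022291   55.51126276]
scenebody [198.75743787 219.0059503 ] radius 71.947674644513 angle 0.6477267914137204 [93.5        57.37520955 43.41144108]
wristbody [258.57142857 212.38095238] radius 73.67104032282403 angle 0.6662013550404426 [93.5        57.91832352 45.52900156]
hinge x90 [[296.70092031 194.44749728]] [296.19047619 194.76190476] [[179.10005582 252.69051933]]
top [[139.52156002 174.41440775]] [[110.38860919 118.90301023]]
scene [[160.50396749 223.9455088 ]] [[ 88.06349652 161.26397654]]
w [[330.4820006  238.21399476]] [[366.91827487 363.46117074]]
0.4 [[194.3, 182.2], [208.4, 215.7], [239.1, 206.4]]
0.5 [[192.2, 181.5], [206.7, 213.0], [241.8, 210.7]]
0.6 [[189.7, 180.8], [204.7, 210.7], [245.2, 215.1]]
0.7 [[186.8, 180.1], [202.5, 208.8], [249.3, 219.3]]
```

View pics/cl.png

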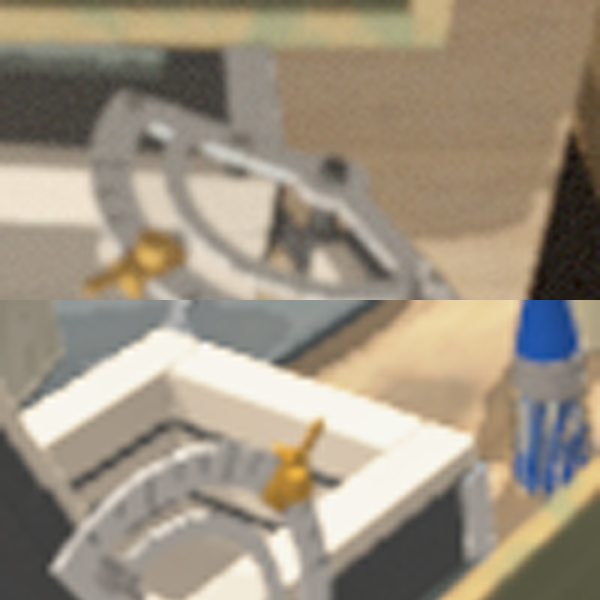

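Zoomed, the clip point is at (203.3,210.7) in the scene and (247.6,217.4) in the wrist view. Both put the index angle at about 0.65 rad. Next is the brush.

Run:
```python
from fit import *
print("big top",tri([(ct,T(658,243)),(cs,S(624,40))]),"blue top",tri([(ct,T(553,216)),(cs,S(540,143))]))
wp=K(m(0,36,0));print("wallpos",wp)
for yaw in(0,np.pi):
    print(yaw,[None if (q:=r.solve_ik(P,[np.pi,0,yaw])) is None else np.round(q,2) for P in([.473,-.271,.16],[.473,-.271,.36],[*wp[:2],.21],L(1.95,0,212,0)-[0,0,.019],L(.65,0,212,0)-[0,0,.019])])
r.move_to([.473,-.271,.34],[np.pi,0,np.pi])
c=cam("wrist");im=r.snapshot("wrist");save(im,"w2")
print(c[5])
for t in("brush","brush_pot"):
    for e in r.trace("wrist",t)[:3]:
        ys,xs=np.nonzero(e["pixels"]);print(t,round(e["confidence"],2),e["extent"],xs.mean().round(1),ys.mean().round(1),len(xs))
print("expect top",proj(c,[[.474,-.271,.213],[.473,-.271,.07]]),r.read_state()["time_s"])
np.save("w2c.npy",np.array(c,dtype=object),allow_pickle=True)
```

```text
big top [ 0.58661671 -0.3025783   0.27193579] blue top [ 0.62527546 -0.22465504  0.19991973]
wallpos [ 0.64425111 -0.0425231   0.        ]
0 [array([ 0.3 ,  0.7 ,  0.23,  1.89, -0.27,  0.58, -0.87]), array([ 0.64,  0.45, -0.32,  1.61,  0.15,  1.1 , -1.29]), array([-0.33,  0.83,  0.66,  1.55, -0.58,  0.97, -1.07]), array([-0.14,  0.71, -0.36,  1.27,  0.25,  1.2 , -2.08]), array([-0.27,  0.79,  0.66,  1.51, -0.54,  1.02, -1.04])]
3.141592653589793 [array([ 0.81,  0.75, -0.64,  1.86,  0.65,  0.75,  1.37]), array([ 0.96,  0.55, -0.89,  1.6 ,  0.45,  1.21,  1.55]), array([ 0.41,  0.86, -0.84,  1.5 ,  0.69,  1.1 ,  0.99]), array([ 0.1 ,  0.83, -0.93,  1.25,  0.65,  1.36,  0.78]), array([ 0.49,  0.84, -0.89,  1.46,  0.68,  1.17,  1.07])]
[ 0.27082954 -0.52464357  0.3350648 ]
brush 0.92 [240.1, 144.0, 265.8, 191.8] 251.9 165.3 826
brush 0.86 [268.5, 222.4, 302.0, 310.9] 285.6 262.3 1395
brush 0.71 [204.9, 195.3, 252.9, 337.3] 226.2 262.6 3188
expect top [[252.59522433 182.80396701]
 [253.17966138 153.43041107]] 5.4333
```

View pics/w2.png

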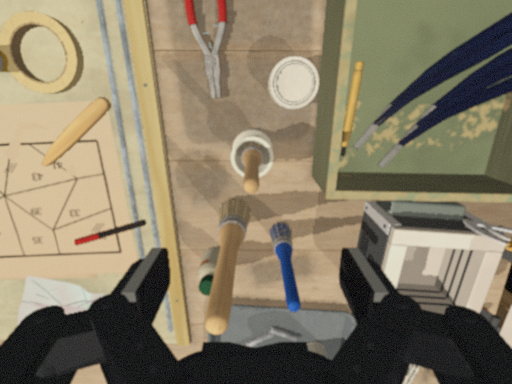

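The close view confirms the choice. The small wooden brush stands in the white pot, with its top at (251,184) and the mouth at (252,154), as predicted. The big wooden brush and the blue one stand apart.

Run:
```python
from fit import *
r.move_straight([.474,-.271,.159],velocity=.12)
r.command_gripper(0.0);s=r.read_state();print("grip",s["gripper_width"],s["gripper_force"],s["ee_pos"],s["wrist_force"])
r.move_straight([.474,-.271,.34],velocity=.15)
s=r.read_state();print(s["gripper_width"],s["wrist_force"],s["time_s"])
wp=K(m(0,36,0))
r.move_straight([*wp[:2],.34],velocity=.2)
a=r.snapshot("scene");c=cam("wrist");b=r.snapshot("wrist")
cv2.imwrite("pics/held.png",cv2.cvtColor(np.hstack([cv2.resize(a[80:300,60:330],(420,342)),cv2.resize(b[100:384,150:470],(380,342))]),cv2.COLOR_RGB2BGR))
print(r.read_state()["ee_pos"],proj(cs,[[*wp[:2],.189],[*wp[:2],.359]]),r.read_state()["time_s"])
```

```text
grip 0.015472973239396165 58.44447612762451 [ 0.47413348 -0.27127481  0.15916784] [ 0.17845737 -1.28163862  1.72823533]
0.015764583826113083 [-0.48031605  0.42384976 -1.65115391] 9.0917
[ 0.64392177 -0.04386238  0.34003594] [[186.60712174 184.68152586]
 [176.69803576 106.5675704 ]] 10.7667
```

View pics/held.png

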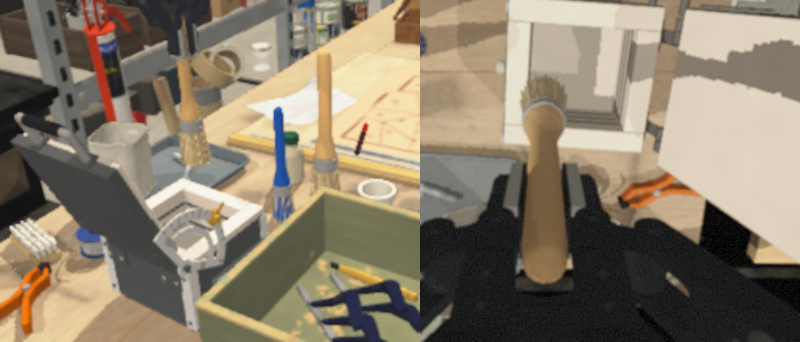

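The brush hangs upright over the chamber, with its foot at scene pixel (187,186) as predicted. Now the strokes.

Run:
```python
from fit import *
w=K(m(0,36.5,0))[:2]
def go(z,v=.12,**k):
    h=r.move_straight([*w,z],velocity=v,**k);s=r.read_state()
    print(z,h,s["ee_pos"].round(4),s["wrist_force"].round(1),s["wrist_torque"].round(2),round(s["gripper_width"],4),s["time_s"])
go(.25,.15)
for i in range(2):
    go(.204,.1,contact_N=15); r.dwell(.15); go(.270,.12); r.dwell(.15)
a=r.snapshot("scene");c=cam("wrist");b=r.snapshot("wrist")
cv2.imwrite("pics/held2.png",cv2.cvtColor(np.hstack([cv2.resize(a[80:300,60:330],(420,342)),cv2.resize(b[100:384,150:470],(380,342))]),cv2.COLOR_RGB2BGR))
```

```text
0.25 False [ 0.6449 -0.0428  0.251 ] [ 0.3  0.8 -0.3] [-0.02  0.03 -0.01] 0.0157 11.5167
0.204 False [ 0.6446 -0.0428  0.2045] [ 0.  -0.7 -0.9] [ 0.02 -0.   -0.02] 0.0158 12.125
0.27 False [ 0.6438 -0.0433  0.2695] [-0.6  0.1 -1.4] [0.07 0.04 0.01] 0.0154 12.975
0.204 False [ 0.6447 -0.0427  0.2046] [ 0.1 -0.3 -1.1] [ 0.01 -0.02 -0.01] 0.0158 13.9333
0.27 False [ 0.6437 -0.0433  0.2694] [-0.6 -0.2 -1.1] [-0.01  0.03 -0.03] 0.0156 14.7833
```

View pics/held2.png

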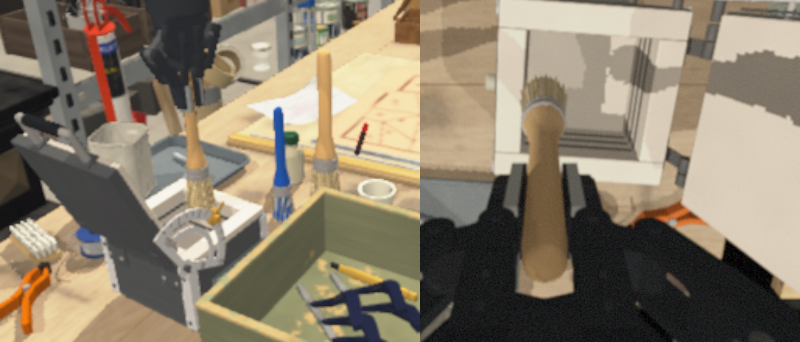

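The brush foot sits against the inner wall, about 15 mm from the wall face, so y is about 0.040 in the kiln frame. Both strokes are done, so I'm returning the brush.

Run:
```python
from fit import *
w=K(m(0,36.5,0))[:2]
r.move_straight([*w,.34],velocity=.15)
r.move_straight([.474,-.271,.34],velocity=.25)
print(r.move_straight([.474,-.271,.23],velocity=.12))
s=r.read_state();print(s["ee_pos"],s["wrist_force"])
print(r.move_straight([.474,-.271,.160],velocity=.08,contact_N=25));r.dwell(.2)
s=r.read_state();print(s["ee_pos"],s["wrist_force"],s["time_s"])
if s["ee_pos"][2]<.165:
    r.command_gripper(.08);r.dwell(.3)
    r.move_straight([.474,-.271,.34],velocity=.15)
    c=cam("wrist");b=r.snapshot("wrist");a=r.snapshot("scene")
    cv2.imwrite("pics/back.png",cv2.cvtColor(np.hstack([cv2.resize(a[130:230,230:340],(380,345)),cv2.resize(b[90:250,180:340],(345,345))]),cv2.COLOR_RGB2BGR))
    print(r.read_state()["time_s"])
```

```text
False
[ 0.47468964 -0.27095619  0.23072874] [-0.35170401  0.11717957 -1.03081871]
False
[ 0.47417727 -0.27111234  0.16031694] [ 0.21477603 -0.10948246 -0.81974117] 19.2333
21.6167
```

View pics/back.png

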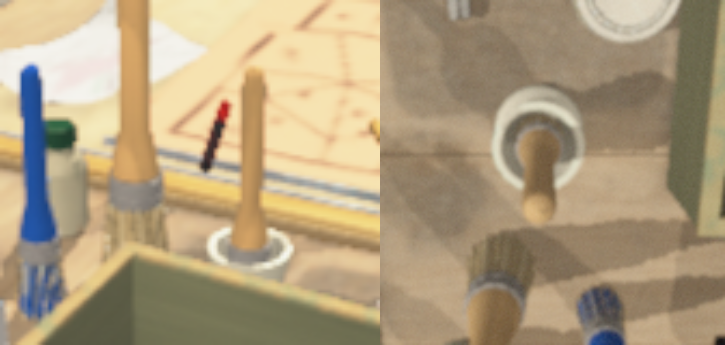

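The brush stands upright in its pot again: handle at scene crop (252,160), and the wrist view shows it centred in the mouth. Now the lid.

```bash
cat > lid.py <<'E'
from fit import *
def pose(a,back=0.0,rr=212):
    t=.4*(a-np.pi/2)
    Q=Ro.from_euler("z",p[2])*Ro.from_euler("x",t)*Ro.from_euler("x",np.pi)
    z=Q.as_matrix()[:,2]
    return L(a,0,rr,0)+z*(.019-back),Q.as_euler("xyz")
E
python3 - <<'E'
from lid import *
for a in np.arange(1.95,.6,-.2):
    print(round(a,2),pose(a)[0].round(3),None if r.solve_ik(*pose(a)) is None else 1)
print("bar tri",tri([(ct,T(58,128)),(cs,S(103,172))]),L(1.95,0,212,0))
r.move_straight([.474,-.271,.47],velocity=.25)
P,o=pose(1.95,.12)
r.move_straight(P,o,velocity=.25)
c=cam("wrist");b=r.snapshot("wrist");a=r.snapshot("scene")
print(r.read_state()["time_s"])
g=proj(c,[L(1.95,x,212,0) for x in(-29,0,29)]);print(g)
for u,v in g: cv2.circle(b,(int(u),int(v)),2,(255,0,0),-1)
cv2.imwrite("pics/lid1.png",cv2.cvtColor(np.hstack([cv2.resize(a[90:290,50:250],(342,342)),cv2.resize(b[100:384,100:420],(385,342))]),cv2.COLOR_RGB2BGR))
E
```

```text
1.95 [0.66  0.16  0.309] 1
1.75 [0.657 0.121 0.321] 1
1.55 [0.654 0.081 0.324] 1
1.35 [0.651 0.04  0.319] 1
1.15 [0.648 0.002 0.306] 1
0.95 [ 0.645 -0.033  0.285] 1
0.75 [ 0.643 -0.063  0.258] 1
bar tri [0.66420516 0.16212595 0.32809752] [0.66011433 0.16334497 0.32793946]
24.4917
[[255.80602758 221.10622935]
 [255.82006513 190.43111993]
 [255.83548686 157.4994679 ]]
```

View pics/lid1.png

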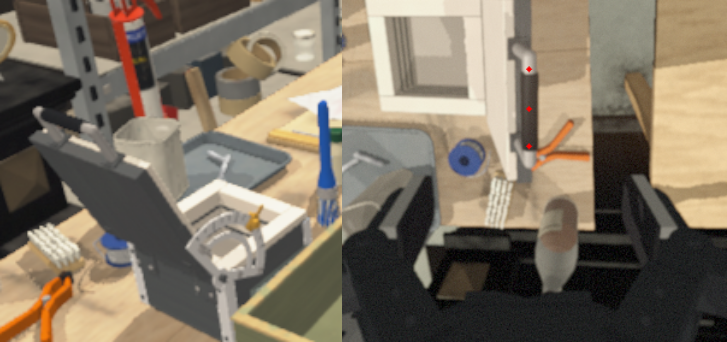

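The projected bar points fall on the black grip at wrist crop (529,109), so the lid geometry agrees to within a few mm. Next I grasp and lower.

Run:
```python
from lid import *
P,o=pose(1.95)
print(r.move_straight(P,o,velocity=.1,contact_N=15))
r.command_gripper(0.0);s=r.read_state();print("grip",s["gripper_width"],s["gripper_force"],s["ee_pos"],P,s["wrist_force"],s["time_s"])
if .010<s["gripper_width"]<.017:
    for a in np.arange(1.87,.95,-.08):
        P,o=pose(a);r.move_straight(P,o,velocity=.07);s=r.read_state()
        print(round(a,2),(s["ee_pos"]-P).round(4),s["wrist_force"].round(1),round(s["gripper_width"],4),s["time_s"])
        if np.linalg.norm(s["wrist_force"])>50: break
a=r.snapshot("scene");b=r.snapshot("wrist")
cv2.imwrite("pics/lid2.png",cv2.cvtColor(np.hstack([cv2.resize(a[90:290,50:250],(342,342)),cv2.resize(b[100:384,100:420],(385,342))]),cv2.COLOR_RGB2BGR))
```

```text
False
grip 0.010597757724959368 58.4074741601944 [0.65990237 0.16042383 0.30935632] [0.65989376 0.16048254 0.30915761] [0.18309906 0.85993596 1.09323633] 26.4833
1.87 [0.0001 0.0003 0.0001] [1.3 1.4 0.2] 0.0106 26.8667
1.79 [ 0.0002 -0.0001  0.0007] [1.6 1.8 3.4] 0.0105 27.25
1.71 [0.0003 0.0003 0.0006] [1.  1.9 4.4] 0.0104 27.6333
1.63 [ 0.0003 -0.0014  0.0002] [ 1.6 -0.1  4. ] 0.0102 28.0167
1.55 [ 0.0004 -0.0007  0.0001] [2.8 1.4 3.6] 0.0103 28.4
1.47 [ 0.0005 -0.0016  0.0005] [2.7 1.  6.1] 0.0103 28.7833
1.39 [ 0.0006 -0.001   0.0005] [3.  0.7 5.5] 0.0105 29.1667
1.31 [ 0.0006 -0.0014 -0.0003] [ 5.  -0.5  3.2] 0.0103 29.55
1.23 [0.0008 0.0004 0.0002] [5.5 0.7 2.9] 0.0099 29.9333
1.15 [ 0.0007 -0.0009  0.0002] [ 4.5 -2.2  5.3] 0.0104 30.3167
1.07 [ 0.0009 -0.0003  0.0004] [ 4.  -2.   6.9] 0.0104 30.7
0.99 [ 0.0007 -0.001  -0.0006] [ 4.6 -2.2  2.3] 0.0107 31.0833
```

Run:
```python
from lid import *
for a in (.91,.83,.76,.70,.65):
    P,o=pose(a);r.move_straight(P,o,velocity=.05);s=r.read_state()
    print(round(a,2),(s["ee_pos"]-P).round(4),s["wrist_force"].round(1),round(s["gripper_width"],4),s["time_s"])
    if np.linalg.norm(s["wrist_force"])>40: break
r.dwell(.3)
box=[(x,y,z) for x in(-80,80) for y in(12,172) for z in(-11,11)]
for n,c in(("scene",cs),("top",ct)):
    im=r.snapshot(n);save(im,n+"_end")
    for e in r.trace(n,"kiln_lid")[:1]:
        M=e["pixels"];print(n,e["confidence"],M.sum(),e["extent"])
        for a in np.arange(.45,.86,.05):
            h=cv2.convexHull(proj(c,[L(a,*b) for b in box]).astype(np.float32)).astype(int)
            Z=np.zeros((384,512),np.uint8);cv2.fillPoly(Z,[h],1);Z=Z>0
            print(round(a,2),round((Z&M).sum()/(Z|M).sum(),3),end=" ")
        print()
    # dark pointer / orange clip pixels
    hsv=cv2.cvtColor(im,cv2.COLOR_RGB2HSV);u,v=proj(c,L(.65,93.5,80,0))[0].astype(int)
    sub=hsv[v-14:v+14,u-14:u+14];o=(sub[...,1]>150)&(sub[...,0]<30)&(sub[...,0]>12);ys,xs=np.nonzero(o)
    print(n,"clip centroid",xs.mean()+u-14,ys.mean()+v-14,len(xs),"bounds",xs.min()+u-14,xs.max()+u-14,ys.min()+v-14,ys.max()+v-14,"pred",proj(c,L(.65,93.5,92,0)))
for t in("lid_grip",): 
    for e in r.trace("top",t)[:2]: print(t,e["confidence"],e["extent"])
```

```text
0.91 [ 0.0009 -0.     -0.    ] [ 5.5 -2.3  3.8] 0.0101 31.6583
0.83 [ 0.001  -0.0003 -0.0008] [ 7.5 -0.2 -0.3] 0.0105 32.1333
0.76 [ 0.0011  0.0002 -0.0004] [ 5.7 -0.4  1.5] 0.0104 32.5667
0.7 [ 0.001 -0.001 -0.001] [ 6.9 -2.7 -0. ] 0.0103 32.9667
0.65 [ 0.001  -0.0006 -0.0008] [ 7.  -2.2  2.1] 0.0104 33.325
scene 0.4 177 [290.4, 197.1, 317.6, 212.5]
0.45 0.0 0.5 0.0 0.55 0.0 0.6 0.0 0.65 0.0 0.7 0.0 0.75 0.0 0.8 0.0 0.85 0.0 
scene clip centroid 197.97727272727272 218.11363636363637 44 bounds 194 202 211 222 pred [[203.63024681 209.71070837]]
top 0.69 3951 [163.6, 99.8, 241.6, 185.1]
0.45 0.786 0.5 0.803 0.55 0.836 0.6 0.877 0.65 0.888 0.7 0.856 0.75 0.814 0.8 0.758 0.85 0.696 
top clip centroid 182.2941176470588 180.88235294117646 17 bounds 180 185 179 183 pred [[188.28371341 180.44642806]]
lid_grip 0.92 [160.0, 102.9, 237.5, 185.8]
```

Run:
```python
from lid import *
c2=cam("wrist");b=r.snapshot("wrist");save(b,"w_end")
def seg(path):
    h=cv2.cvtColor(cv2.imread(path),cv2.COLOR_BGR2HSV);return (h[...,1]>130)&(h[...,0]<30)&(h[...,0]>10)
def kil(c,u,x):
    o,v=ray(c,u);o2=R.T@(o-[p[0],p[1],0]);v2=R.T@v
    q=(o2+v2*(x/1000-o2[0])/v2[0]-m(0,-92,131))*1000;return np.hypot(q[1],q[2]).round(1),np.arctan2(q[2],q[1]).round(3)
for n,c,f in(("scene0",cs,"scene"),("scene1",cs,"scene_end"),("top0",ct,"top"),("w1",cw,"w1"),("wend",c2,"w_end")):
    u0=proj(c,L(.65,93.5,80,0))[0];print(n,u0.round(1),end=" ")
    if not(12<u0[0]<500 and 12<u0[1]<372): print("out");continue
    Z=seg(f"pics/{f}.png");ys,xs=np.nonzero(Z);k=np.hypot(xs-u0[0],ys-u0[1])<14;X=np.c_[xs,ys][k].astype(float)
    if len(X)<4: print("none",len(X));continue
    cen=X.mean(0);hp=proj(c,L(0,93.5,0,0))[0];far=X[np.argsort(-np.linalg.norm(X-hp,axis=1))[:3]].mean(0)
    print(len(X),"cen",cen.round(1),[kil(c,cen,x) for x in(93.5,97)],"tip",far.round(1),kil(c,far,93.5))
for rr in(75,91): print("ptr px wend",proj(c2,L(.65,93.5,rr,0)))
# dark strip check: scene profile across the pointer line (radius 84) before/after
im=cv2.imread("pics/scene_end.png").mean(2)
for rr in (84,88): print(rr,[int(im[int(round(v)),int(round(u))]) for a in np.arange(.4,.95,.05) for u,v in proj(cs,L(a,92,rr,0))])
```

```text
scene0 [200.7 215.2] 58 cen [198.  218.8] [(np.float64(71.4), np.float64(0.683)), (np.float64(70.8), np.float64(0.75))] tip [201.7 212. ] (np.float64(86.1), np.float64(0.674))
scene1 [200.7 215.2] 49 cen [198.2 217.7] [(np.float64(73.3), np.float64(0.694)), (np.float64(72.8), np.float64(0.759))] tip [201.7 211.7] (np.float64(86.6), np.float64(0.68))
top0 [184.6 180.6] 34 cen [183.  180.5] [(np.float64(77.3), np.float64(0.683)), (np.float64(96.3), np.float64(0.846))] tip [187.7 179.3] (np.float64(103.1), np.float64(0.769))
w1 [254.3 213.7] 81 cen [258.3 212.2] [(np.float64(73.7), np.float64(0.66)), (np.float64(76.1), np.float64(0.693))] tip [249.3 216.3] (np.float64(88.7), np.float64(0.653))
wend [349.1  72.4] 254 cen [349.   76.4] [(np.float64(30.7), np.float64(0.178)), (np.float64(49.6), np.float64(-1.801))] tip [340.   78.3] (np.float64(30.4), np.float64(-0.953))
ptr px wend [[350.84074865  72.76006129]]
ptr px wend [[344.9310137   71.44085207]]
84 [127, 172, 171, 171, 149, 118, 168, 172, 126, 64, 63]
88 [171, 171, 171, 171, 145, 122, 189, 181, 157, 64, 65]
```

Run:
```python
from lid import *
P,o=pose(.662);r.move_straight(P,o,velocity=.03);r.dwell(.6)
s=r.read_state();print((s["ee_pos"]-P).round(4),s["wrist_force"].round(1),s["gripper_width"],s["gripper_force"],abs(s["joint_velocities"]).max(),s["time_s"])
r.snapshot("scene")
for e in r.trace("scene","brush")[:3]: print(e["confidence"],e["extent"])
print(r.job_done())
```

```text
[ 0.0011 -0.0003 -0.0003] [ 6.9 -2.8  2. ] 0.010307694118400962 62.043811082839966 0.0017289223194353774 34.775
0.94 [234.7, 148.3, 249.1, 220.2]
0.71 [261.4, 111.1, 280.1, 201.2]
0.7 [298.9, 151.1, 309.1, 206.3]
the job is handed in; nothing more can be done
None
```

I handed the job in at about 35 s without seeing a verdict: the chamber wall got its two strokes, the brush is standing back in its pot, and the gripper is holding the lid still by its handle at about 0.66 rad, where I measured the index clip at 0.65–0.67 rad.

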